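# Sort the mixed drinks and jar into the catering trays

## Task

Sort the four loose items on the packing table, a quarter-bottle of wine, a miniature spirit bottle, a small drinks can and a preserve jar, into the white two-bay trays: each belongs in the tray that already holds one of its kind. Stand each one upright in the middle of that tray's empty bay, setting it down gently rather than dropping it, and leave the mug and the roll of labels where they are.

Things in the scene. Friction and masses are not known exactly. Their poses are not given: they have to be found in the camera images.
- wine: loose quarter-bottle of wine, green glass with paper label and grey metal cap, upright on the table: 175 mm tall; body 50 mm diameter up to 98 mm, shoulder narrowing to 126 mm, then the cap, a cylinder 29 mm in diameter from 130 to 175 mm (the easy grip, from above). About 0.34 kg. Origin: centre of its underside, z up; round about z.
- mini: loose miniature spirit bottle, green glass with paper label and grey metal cap, upright: 108 mm tall, body 36 mm diameter up to 54 mm, shoulder to 70 mm, then the cap, a cylinder 24 mm in diameter from 74 to 108 mm (the easy grip, from above). About 0.12 kg. Origin: centre of its underside, z up; round about z.
- can: loose small drinks can, bare aluminium with a paper band, upright: 90 mm tall, 53 mm diameter between 6 and 82 mm, slightly necked above. About 0.17 kg. Origin: centre of its underside, z up; round about z.
- jar: loose squat preserve jar, amber glass with a flat brass-coloured metal lid of the same diameter, upright: 62 mm tall, 50 mm diameter. About 0.2 kg. Origin: centre of its underside, z up; round about z.
- tray_wine: white two-bay tray fixed to the table; one bay holds an example quarter-bottle of wine (fixed), the loose quarter-bottle of wine belongs in its empty bay. Tray 156 x 80 mm, walls and divider 4 mm thick, 18 mm high, floor 4 mm thick; bays 72 x 72 mm inside. Origin: centre of the EMPTY bay at table height (4 mm below its floor); x points along the tray to the example, 76 mm away; z up.
- tray_mini: white two-bay tray fixed to the table; one bay holds an example miniature spirit bottle (fixed), the loose miniature spirit bottle belongs in its empty bay. Tray 156 x 80 mm, walls and divider 4 mm thick, 18 mm high, floor 4 mm thick; bays 72 x 72 mm inside. Origin: centre of the EMPTY bay at table height (4 mm below its floor); x points along the tray to the example, 76 mm away; z up.
- tray_can: white two-bay tray fixed to the table; one bay holds an example small drinks can (fixed), the loose small drinks can belongs in its empty bay. Tray 156 x 80 mm, walls and divider 4 mm thick, 18 mm high, floor 4 mm thick; bays 72 x 72 mm inside. Origin: centre of the EMPTY bay at table height (4 mm below its floor); x points along the tray to the example, 76 mm away; z up.
- tray_jar: white two-bay tray fixed to the table; one bay holds an example preserve jar (fixed), the loose preserve jar belongs in its empty bay. Tray 156 x 80 mm, walls and divider 4 mm thick, 18 mm high, floor 4 mm thick; bays 72 x 72 mm inside. Origin: centre of the EMPTY bay at table height (4 mm below its floor); x points along the tray to the example, 76 mm away; z up.
- mug: white mug, loose, at the side of the table, 80 mm tall, 76 mm diameter, to be left alone. Origin: centre of its underside.
- label_roll: roll of paper labels lying flat among the drinks, loose, 48 mm diameter, 20 mm high, to be left alone. Origin: centre of its underside.
Not all that is in view belongs to the job. What is shaped like the can but purple is not meant.

How it is judged:
By the outcome, as a careful person would: the job done as asked, in the order asked, and still so for the second after the job is handed in, with the robot touching nothing.
It also fails if it takes over 128 s, if anything falls off the work surface, if the arm or the gripper's body presses on something with over 40 N, if the wrist force passes 120 N, or if a joint passes its speed limit or range.

## Robot

A 6-joint arm with a two-finger parallel gripper is mounted at the origin on the work surface. World frame = base frame: x ahead of the robot, y to its left, z up, the work surface at z = 0. Lengths are in m, angles in degrees, forces in N, time in s.
With the tool pointing down it reaches from about 0.25 to 0.725 m from the base axis. Payload 9.7 kg.
Tool frame: the origin (TCP) lies between the finger pads; the fingertips stand bot.tcp_to_tips ahead of it and the grasp point (between the pads) lies 11 mm behind it (bot.tcp_to_tips is the distance from the TCP to the fingertips, in m); z points along the fingers, y is the line along which they close (so a half turn about z gives the same grasp; the last joint's range is limited). The gripper opens to 85 mm and grips with 20 to 120 N. Pads are 22 mm wide; open, the fingers measure 114 mm over their backs; the gripper's body (76 mm by 85 mm) begins 54 mm behind the grasp point. The pads swing forward as they close: fully open they stand 13 mm farther back than shut.
Start: joints at [-69.786, 4.979, 10.078, 95.1, 0, 90], TCP at [0.19, -0.516, 0.239] pointing down, gripper open.
Joint ranges: [-179.16, 179.16], [-48.56, 103.87], [-65.8, 70.77], [-126.05, 130.52], [-82.76, 87.17], [-180, 180]. Speed limits (degrees/s): [127.2, 127.2, 147.25, 180, 180, 180].

## Interface

Orientations are given as [roll, pitch, yaw] about the fixed x, y, z axes, in that order (R = Rz(yaw) Ry(pitch) Rx(roll)).
In Python, from workcell import bot gives the robot as it stands. The module is installed in compiled form; this text tells all that it offers.
- The arm moves only by the tool carry_out, never from a script. Its arguments are lists of equal length, an entry for each row: "linear": the shift along the world's x, y, z normalised to -1 to 1, where 1 is 2 cm, a list of three; "rotation": the turn, a rotation vector about the world's x, y, z normalised to -1 to 1, where 1 is 8 degrees, a list of three; "grip": the closure, from -1 (fully open) to 1 (shut). In form: {"linear": [[tx, ty, tz], ...], "rotation": [[rx, ry, rz], ...], "grip": [grip, ...]}. A call has 1 to 12 rows; each row shifts and turns the commanded pose from where the row before left it; what a row does not reach is not made up. A row lasts 1/10 s, in which the tool goes at most 50 mm and 8.59 degrees, less where a joint would pass 70% of its speed; a pose out of reach is approached as far as the arm can. A call with a number of a shift or a turn outside -1 to 1 is refused whole. A call with a gripper value outside its range is refused whole. The fingers move at their own pace and stop on an object; "grip_force" is the grip in N (left out, the last holds). Time passes only in rows, so rows that do not move let the fingers close. It gives the time, the measured TCP pose, the force, the opening and the grip force at its end, in the units of the state.
- bot.get_obs(): the state, without advancing time (a new reading comes with each control period).
- bot.camera(name): name is "scene" or "top"; returns the picture (420x560x3 uint8, blue, green, red); there is no depth.
- bot.camera_model(name): a dict with "fx", "fy", "cx", "cy" (pixels), "distortion" ([k1, k2, p1, p2, k3] as OpenCV has them; the pictures are not rectified), "camera_from_world" (4x4, takes a point from world to camera coordinates). Camera axes: x right, y up, looking along -z (the intrinsics and any distortion apply to the point x, -y, -z); pixel columns grow to the right and rows downward; lengths in m; the calibration is good to about 2 mm. A picture is of the moment at which its call begins. camera_model takes no time and is no camera call.
- bot.job_done(): hands the job in; it is judged then, once.
The state is a dict: "time": time; "q": joint angles; "qd": joint speeds; "joint_efforts": joint torques, N m; "ee_pos": TCP position; "tcp_rot": TCP orientation; "wrist_force": force on the tool from outside, world axes, zero at the start; "torque": the same for the moment, N m; "opening": finger opening in m; "grasp_force": force on a finger pad.
Only numpy, scipy, OpenCV 4.12 (cv2) and the standard library are available. Lean on these libraries where they do the work, as an engineer would, in place of code of your own. Each camera call takes 0.05 s, during which the arm holds its last target. There are 200 camera calls.

## Working session

There is one attempt and no reset: what is moved stays moved. The work goes in short steps, Python scripts to look and compute and a tool call to move; the robot and the scene stay as the last step left them, time stands still between calls to the robot, and variables do not carry over. Pictures are saved under pics/ and viewed, at most 14 in all, crops included, and the job is handed in when it is done.

Besides the shell and the picture viewer there is one more tool, called in YAML: its name, and indented under it one key for each argument. carry_out: Moves the arm, as the interface text tells. Its arguments: {"type":"object","properties":{"linear":{"type":"array","items":{"type":"array","items":{"type":"number"}}},"rotation":{"type":"array","items":{"type":"array","items":{"type":"number"}}},"grip":{"type":"array","items":{"type":"number"}},"grip_force":{"type":"number"}},"required":["linear","rotation","grip"]}

```bash
mkdir -p pics; python3 - <<'E'
from workcell import bot
import cv2
for n in("scene","top"):
    cv2.imwrite(f"pics/{n}0.png",bot.camera(n)); m=bot.camera_model(n); print(m)
print(bot.get_obs(), bot.tcp_to_tips)
E
```

```text
{'fx': 506.7104615359742, 'fy': 506.7104615359742, 'cx': 274.14907897179273, 'cy': 207.83695778862017, 'distortion': array([-0.14243851,  0.        ,  0.        ,  0.        ,  0.        ]), 'camera_from_world': array([[-0.42842431,  0.90355774, -0.00600159,  0.15643362],
       [-0.73473725, -0.34449616,  0.58436596,  0.37604283],
       [ 0.52594086,  0.25476618,  0.81146805, -1.4402335 ],
       [ 0.        ,  0.        ,  0.        ,  1.        ]])}
{'fx': 404.94892741915413, 'fy': 404.94892741915413, 'cx': 270.9218885054574, 'cy': 205.44701704220714, 'distortion': array([-0.00159049,  0.        ,  0.        ,  0.        ,  0.        ]), 'camera_from_world': array([[ 0.01095108, -0.99963763,  0.02459025,  0.05233551],
       [ 0.99021154,  0.01426326,  0.13884406, -0.4814377 ],
       [-0.13914449,  0.02282906,  0.99000891, -0.93886166],
       [ 0.        ,  0.        ,  0.        ,  1.        ]])}
{'time': 0.1, 'q': array([-6.97859593e+01,  5.01018196e+00,  1.00379533e+01,  9.50974968e+01,
       -9.58294784e-04,  9.00018347e+01]), 'qd': array([ 0.06381859, -0.02298776,  0.05739323,  0.07062937, -0.06408349,
       -0.03516592]), 'joint_efforts': array([ 1.68217484e-03, -5.21562374e+01,  4.65652549e+01,  1.59665267e-02,
        4.76331763e-05, -8.06481751e-06]), 'ee_pos': array([ 0.18997253, -0.51595343,  0.23862319]), 'tcp_rot': array([-1.79930275e+02,  9.60526760e-04,  2.02122072e+01]), 'wrist_force': array([-0.35020881,  0.47126042,  0.33138833]), 'torque': array([-0.03710385,  0.04861398, -0.01769263]), 'grasp_force': 0.0, 'opening': 0.08562653887142471} 0.008
```

View pics/scene0.png

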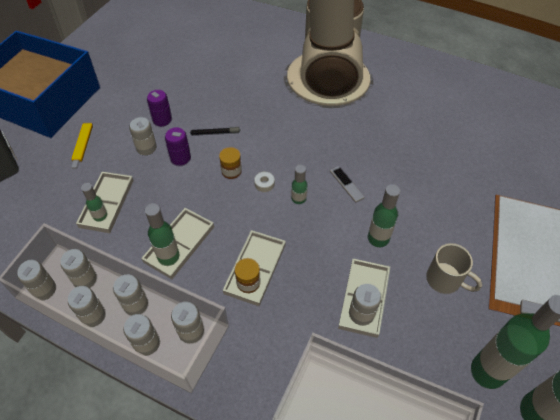

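View pics/top0.png

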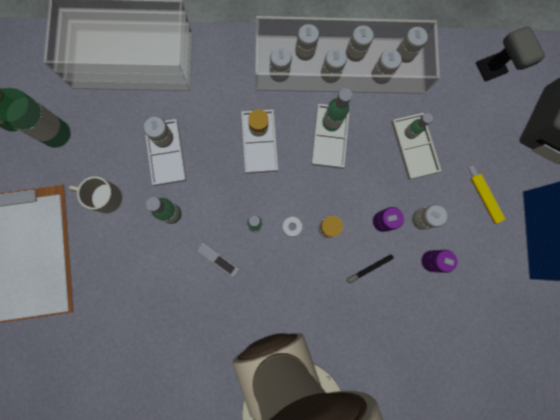

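The scene picture shows all the items, with the trays at (105,200), (178,240), (255,265) and (365,297). The top picture shows the same things:

| Item | Loose item px | Tray px |
|---|---|---|
| Wine | (165,208) | (331,135) |
| Mini | (254,223) | (416,146) |
| Jar | (332,227) | (259,140) |
| Can (silver) | (432,216) | (165,152) |

The label roll is at (292,226), and two purple cans are next to the silver one.

```bash
python3 - <<'E'
import cv2
a=cv2.imread("pics/top0.png")[85:285,135:465]
b=cv2.imread("pics/scene0.png")[80:340,70:420]
cv2.imwrite("pics/t1.png",cv2.resize(a,(792,480),interpolation=cv2.INTER_CUBIC))
cv2.imwrite("pics/s1.png",cv2.resize(b,(787,585),interpolation=cv2.INTER_CUBIC))
E
```

```text
(no output)
```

View pics/t1.png

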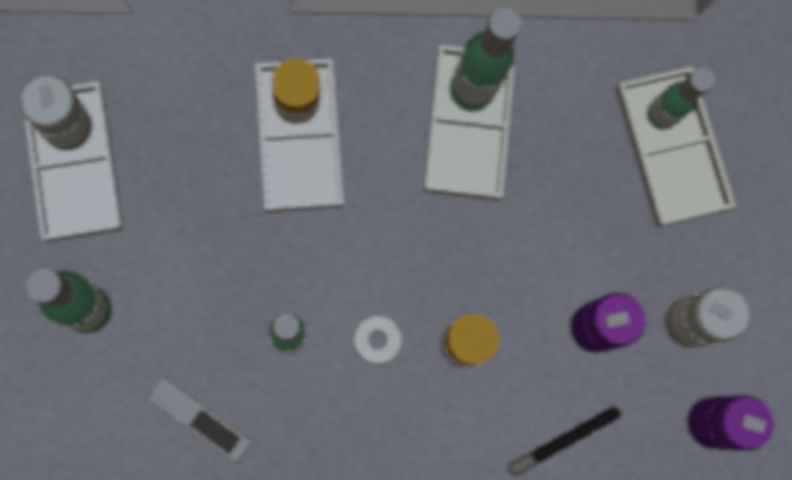

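View pics/s1.png

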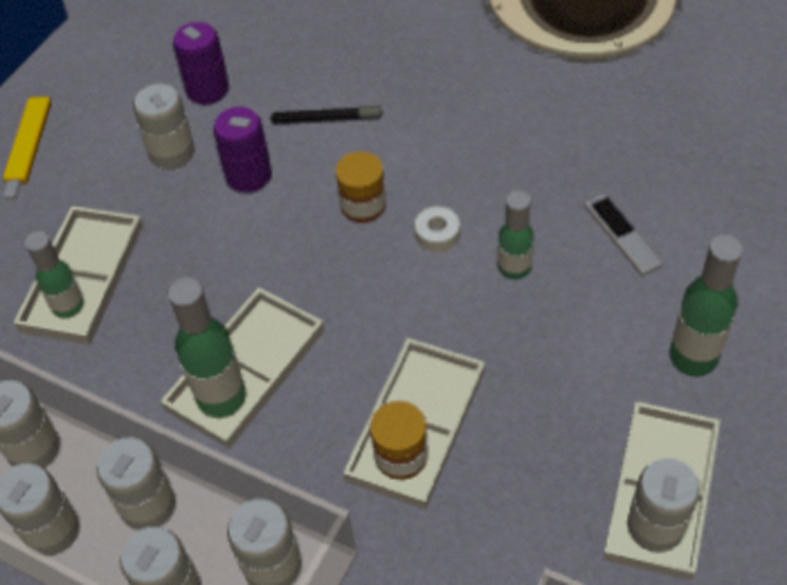

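Both crops show the caps, lids and tray rims clearly. I picked those pixels by hand and will cast rays through them in both views.

```bash
cat > h.py <<'E'
import numpy as np, cv2
from workcell import bot
def ray(n,uv):
    m=bot.camera_model(n); K=np.array([[m['fx'],0,m['cx']],[0,m['fy'],m['cy']],[0,0,1]])
    p=cv2.undistortPoints(np.array([[uv]],float),K,np.array(m['distortion']))[0,0]
    T=m['camera_from_world']; R=T[:3,:3]
    return -R.T@T[:3,3], R.T@np.array([p[0],-p[1],-1])
def on(n,uv,z):
    c,d=ray(n,uv); return (c+d*(z-c[2])/d[2])[:2]
def project(n,P):
    m=bot.camera_model(n); K=np.array([[m['fx'],0,m['cx']],[0,m['fy'],m['cy']],[0,0,1]])
    q=m['camera_from_world']@np.append(P,1); q=np.array([[q[0],-q[1],-q[2]]])
    return cv2.projectPoints(q,np.zeros(3),np.zeros(3),K,np.array(m['distortion']))[0][0,0]
ct=lambda p:((p[0]+.5)/2.4-.5+135,(p[1]+.5)/2.4-.5+85)
cs=lambda p:((p[0]+.5)*350/787-.5+70,(p[1]+.5)*260/585-.5+80)
E
python3 - <<'E'
from h import *
np.set_printoptions(precision=4,suppress=True)
O=dict(wine=(.175,(44,285),(725,249)),mini=(.108,(286,327),(517,201)),can=(.09,(723,314),(157,102)),jar=(.062,(474,339),(361,167)),
 Xcan=(.094,(47,101),(669,482)),Xjar=(.066,(297,84),(399,426)),Xwine=(.179,(505,23),(186,292)),Xmini=(.112,(702,80),(38,242)),
 roll=(.02,(378,339),(437,226)))
for k,(z,a,b) in O.items(): print(k,on('top',ct(a),z),on('scene',cs(b),z))
# corners: example-left,example-right,empty-right,empty-left in top view
T=dict(can=([(25,92),(99,84),(120,229),(42,240)],[(606,554),(694,573),(719,418),(638,404)]),
jar=([(256,63),(332,60),(343,206),(264,210)],[(425,503),(346,475),(410,341),(485,362)]),
wine=([(440,46),(514,50),(503,198),(425,190)],[(226,441),(164,402),(260,290),(322,322)]),
mini=([(619,83),(692,68),(735,208),(659,224)],[(88,340),(16,325),(72,208),(141,214)]))
for k,(a,b) in T.items():
  for n,f,l in (('top',ct,a),('scene',cs,b)):
    P=np.array([on(n,f(p),.018) for p in l]); c=P.mean(0)
    d=(P[0]+P[1]-P[2]-P[3])/2; L=np.linalg.norm(d); u=d/L; w=np.linalg.norm((P[0]+P[3]-P[1]-P[2])/2)
    print(k,n,'L,W',L.round(4),w.round(4),'yaw',np.degrees(np.arctan2(u[1],u[0])).round(1),'empty',c-.038*u,'ex',c+.038*u)
E
```

```text
wine [0.4614 0.3014] [0.4633 0.3017]
mini [0.4352 0.0973] [0.438  0.0965]
can [ 0.455  -0.3157] [ 0.4589 -0.3147]
jar [ 0.4307 -0.0836] [ 0.4282 -0.0837]
Xcan [0.6505 0.3294] [0.6513 0.3287]
Xjar [0.6823 0.0912] [0.6858 0.0933]
Xwine [ 0.7013 -0.0935] [ 0.7023 -0.0935]
Xmini [ 0.6773 -0.2962] [ 0.6797 -0.2965]
roll [0.4332 0.0061] [0.4356 0.0073]
can top L,W 0.1568 0.078 yaw 9.8 empty [0.5758 0.3157] ex [0.6507 0.3287]
can scene L,W 0.157 0.0772 yaw 10.3 empty [0.5777 0.317 ] ex [0.6525 0.3306]
jar top L,W 0.1574 0.0805 yaw 4.5 empty [0.6079 0.0862] ex [0.6836 0.0921]
jar scene L,W 0.1564 0.077 yaw 4.8 empty [0.6102 0.0873] ex [0.6859 0.0937]
wine top L,W 0.159 0.0798 yaw -5.5 empty [ 0.6261 -0.0865] ex [ 0.7018 -0.0938]
wine scene L,W 0.1543 0.0768 yaw -5.8 empty [ 0.6271 -0.0854] ex [ 0.7027 -0.0931]
mini top L,W 0.1557 0.0815 yaw 14.1 empty [ 0.6042 -0.3152] ex [ 0.678  -0.2967]
mini scene L,W 0.1595 0.0799 yaw 15.5 empty [ 0.6061 -0.3156] ex [ 0.6794 -0.2954]
```

All four objects and trays agree between the two views to within about 2 mm. I'll go in the order given and start with the wine.

carry_out:
  linear:
    - [0.16,0.5,0]
    - [0.324,0.973,0]
    - [0.324,0.973,0]
    - [0.324,0.973,0]
    - [0.324,0.973,0]
    - [0.324,0.973,0]
    - [0.324,0.973,0]
    - [0.324,0.973,0]
    - [0.324,0.973,0]
    - [0.324,0.973,0]
    - [0.324,0.973,0]
    - [0.324,0.973,0]
  rotation:
    - [0,0,-0.06]
    - [0,0,-0.06]
    - [0,0,-0.06]
    - [0,0,-0.06]
    - [0,0,-0.06]
    - [0,0,-0.06]
    - [0,0,-0.06]
    - [0,0,-0.06]
    - [0,0,-0.06]
    - [0,0,-0.06]
    - [0,0,-0.06]
    - [0,0,-0.06]
  grip: [-1,-1,-1,-1,-1,-1,-1,-1,-1,-1,-1,-1]
  grip_force: 40

```text
time: 1.3
ee_pos: [0.2645, -0.2906, 0.2391]
tcp_rot: [-180.0, -0.0, 14.4]
wrist_force: [0.1, -0.0, -0.7]
opening: 0.0856
grasp_force: 0.0
```

carry_out:
  linear:
    - [0.324,0.973,0]
    - [0.324,0.973,0]
    - [0.324,0.973,0]
    - [0.324,0.973,0]
    - [0.324,0.973,0]
    - [0.324,0.973,0]
    - [0.324,0.973,0]
    - [0.324,0.973,0]
    - [0.324,0.973,0]
    - [0.324,0.973,0]
    - [0.324,0.973,0]
    - [0.324,0.973,0]
  rotation:
    - [0,0,-0.06]
    - [0,0,-0.06]
    - [0,0,-0.06]
    - [0,0,-0.06]
    - [0,0,-0.06]
    - [0,0,-0.06]
    - [0,0,-0.06]
    - [0,0,-0.06]
    - [0,0,-0.06]
    - [0,0,-0.06]
    - [0,0,-0.06]
    - [0,0,-0.06]
  grip: [-1,-1,-1,-1,-1,-1,-1,-1,-1,-1,-1,-1]

```text
time: 2.5
ee_pos: [0.3419, -0.0573, 0.2391]
tcp_rot: [-180.0, -0.0, 8.7]
wrist_force: [0.3, -0.2, -0.5]
opening: 0.0852
grasp_force: 0.0
```

carry_out:
  linear:
    - [0.324,0.973,0]
    - [0.324,0.973,0]
    - [0.324,0.973,0]
    - [0.324,0.973,0]
    - [0.324,0.973,0]
    - [0.324,0.973,0]
    - [0.324,0.973,0]
    - [0.324,0.973,0]
    - [0.324,0.973,0]
    - [0.324,0.973,0]
    - [0.324,0.973,0]
    - [0.324,0.973,0]
  rotation:
    - [0,0,-0.06]
    - [0,0,-0.06]
    - [0,0,-0.06]
    - [0,0,-0.06]
    - [0,0,-0.06]
    - [0,0,-0.06]
    - [0,0,-0.06]
    - [0,0,-0.06]
    - [0,0,-0.06]
    - [0,0,-0.06]
    - [0,0,-0.06]
    - [0,0,-0.06]
  grip: [-1,-1,-1,-1,-1,-1,-1,-1,-1,-1,-1,-1]

```text
time: 3.7
ee_pos: [0.4327, 0.0862, 0.2393]
tcp_rot: [-176.1, 0.0, 8.9]
wrist_force: [-0.9, -0.1, -0.2]
opening: 0.0856
grasp_force: 0.0
```

```bash
python3 - <<'E'
from h import *
print(bot.get_obs()['q'].round(1))
for a,b in(((619,310),(198,36)),((747,422),(198,36)),((617,313),(240,123))): print(on('top',ct(a),.09),on('scene',cs(b),.09))
E
```

```text
[  8.8  -9.8  -4.3  95.6   3.9 179.9]
[ 0.45739191 -0.21656062] [ 0.35201887 -0.33247812]
[ 0.35377736 -0.3337001 ] [ 0.35201887 -0.33247812]
[ 0.45451081 -0.2145676 ] [ 0.4482904  -0.21524622]
```

Joint 6 reached its limit, so I'll unwind it by turning half a turn to the equivalent grasp and correct the tilt.

carry_out:
  linear:
    - [0,0,0]
    - [0,0,0]
    - [0,0,0]
    - [0,0,0]
  rotation:
    - [0,0,0.5]
    - [-0.48,-0.1,0]
    - [0,0,0.5]
    - [0,0,0]
  grip: [-1,-1,-1,-1]

```text
time: 4.1
ee_pos: [0.4322, 0.0864, 0.2392]
tcp_rot: [179.9, 0.1, 17.0]
wrist_force: [0.1, 0.0, -0.1]
opening: 0.0855
grasp_force: 0.0
```

carry_out:
  linear:
    - [0.07,0.5,0]
    - [0.07,0.5,0]
    - [0.07,0.5,0]
    - [0.07,0.5,0]
    - [0.07,0.5,0]
    - [0.07,0.5,0]
    - [0.07,0.5,0]
    - [0.07,0.5,0]
    - [0.07,0.5,0]
    - [0.07,0.5,0]
    - [0.07,0.5,0]
    - [0.07,0.5,0]
  rotation:
    - [0,0,0.97]
    - [0,0,0.97]
    - [0,0,0.97]
    - [0,0,0.97]
    - [0,0,0.97]
    - [0,0,0.97]
    - [0,0,0.97]
    - [0,0,0.97]
    - [0,0,0.97]
    - [0,0,0.97]
    - [0,0,0.97]
    - [0,0,0.97]
  grip: [-1,-1,-1,-1,-1,-1,-1,-1,-1,-1,-1,-1]

```text
time: 5.3
ee_pos: [0.4491, 0.2063, 0.2392]
tcp_rot: [179.9, 0.1, 110.2]
wrist_force: [0.0, -0.0, -0.6]
opening: 0.085
grasp_force: 0.0
```

carry_out:
  linear:
    - [0.07,0.5,0]
    - [0.07,0.5,0]
    - [0.07,0.5,0]
    - [0.07,0.5,0]
    - [0.07,0.5,0]
    - [0.07,0.5,0]
    - [0.07,0.5,0]
    - [0.07,0.5,0]
    - [0.07,0.5,0]
    - [0,0,0]
  rotation:
    - [0,0,0.97]
    - [0,0,0.97]
    - [0,0,0.97]
    - [0,0,0.97]
    - [0,0,0.97]
    - [0,0,0.97]
    - [0,0,0.97]
    - [0,0,0.97]
    - [0,0,0.97]
    - [0,0,0]
  grip: [-1,-1,-1,-1,-1,-1,-1,-1,-1,-1]

```text
time: 6.3
ee_pos: [0.4616, 0.2967, 0.2388]
tcp_rot: [179.9, 0.1, 179.9]
wrist_force: [-0.1, -0.8, 0.0]
opening: 0.0855
grasp_force: 0.0
```

carry_out:
  linear:
    - [0.02,0.25,0]
    - [0,0,-0.75]
    - [0,0,-0.9]
    - [0,0,-0.9]
    - [0,0,-0.9]
    - [0,0,-0.7]
    - [0,0,-0.4]
    - [0,0,-0.2]
    - [0,0,0]
  rotation:
    - [0,0,0]
    - [0,0,0]
    - [0,0,0]
    - [0,0,0]
    - [0,0,0]
    - [0,0,0]
    - [0,0,0]
    - [0,0,0]
    - [0,0,0]
  grip: [-1,-1,-1,-1,-1,-1,-1,-1,-1]

```text
time: 7.2
ee_pos: [0.4618, 0.3008, 0.1443]
tcp_rot: [179.9, 0.1, 179.8]
wrist_force: [-0.0, 0.4, -0.8]
opening: 0.0853
grasp_force: 0.0
```

carry_out:
  linear:
    - [0,0,0]
    - [0,0,0]
    - [0,0,0]
    - [0,0,0]
    - [0,0,0]
    - [0,0,0]
    - [0,0,0]
    - [0,0,0]
    - [0,0,0]
    - [0,0,0]
  rotation:
    - [0,0,0]
    - [0,0,0]
    - [0,0,0]
    - [0,0,0]
    - [0,0,0]
    - [0,0,0]
    - [0,0,0]
    - [0,0,0]
    - [0,0,0]
    - [0,0,0]
  grip: [0.1,0.2,0.3,0.4,0.5,1,1,1,1,1]

```text
time: 8.2
ee_pos: [0.4619, 0.3011, 0.1447]
tcp_rot: [179.9, 0.1, 179.8]
wrist_force: [0.3, 1.9, 5.7]
opening: 0.028
grasp_force: 39.7
```

carry_out:
  linear:
    - [0,0,0.2]
    - [0,0,0.5]
    - [0,0,0.8]
    - [0,0,0.9]
    - [0,0,0.8]
    - [0,0,0.3]
    - [0.1,-0.25,0]
    - [0.2,-0.5,0]
    - [0.3,-0.75,0]
    - [0.4,-0.94,0]
    - [0.4,-0.94,0]
    - [0.4,-0.94,0]
  rotation:
    - [0,0,0]
    - [0,0,0]
    - [0,0,0]
    - [0,0,0]
    - [0,0,0]
    - [0,0,0]
    - [0,0,0]
    - [0,0,0]
    - [0,0,0]
    - [0,0,0]
    - [0,0,0]
    - [0,0,0]
  grip: [1,1,1,1,1,1,1,1,1,1,1,1]

```text
time: 9.4
ee_pos: [0.4981, 0.2123, 0.2135]
tcp_rot: [180.0, 0.0, 179.8]
wrist_force: [-0.5, -0.4, -3.1]
opening: 0.0281
grasp_force: 39.9
```

carry_out:
  linear:
    - [0.4,-0.94,0]
    - [0.4,-0.94,0]
    - [0.4,-0.94,0]
    - [0.4,-0.94,0]
    - [0.4,-0.94,0]
    - [0.4,-0.94,0]
    - [0.4,-0.94,0]
    - [0.4,-0.94,0]
    - [0.4,-0.94,0]
    - [0.4,-0.94,0]
    - [0.4,-0.94,0]
    - [0.4,-0.94,0]
  rotation:
    - [0,0,0]
    - [0,0,0]
    - [0,0,0]
    - [0,0,0]
    - [0,0,0]
    - [0,0,0]
    - [0,0,0]
    - [0,0,0]
    - [0,0,0]
    - [0,0,0]
    - [0,0,0]
    - [0,0,0]
  grip: [1,1,1,1,1,1,1,1,1,1,1,1]

```text
time: 10.6
ee_pos: [0.5935, -0.0135, 0.2135]
tcp_rot: [179.9, 0.0, 179.8]
wrist_force: [0.1, -0.0, -4.3]
opening: 0.0278
grasp_force: 39.8
```

carry_out:
  linear:
    - [0.4,-0.9,0]
    - [0.4,-0.9,0]
    - [0.35,-0.8,0]
    - [0.3,-0.6,0]
    - [0.2,-0.4,0]
    - [0,0,0]
    - [0,0,0]
  rotation:
    - [0,0,0]
    - [0,0,0]
    - [0,0,0]
    - [0,0,0]
    - [0,0,0]
    - [0,0,0]
    - [0,0,0]
  grip: [1,1,1,1,1,1,1]

```text
time: 11.3
ee_pos: [0.6267, -0.0828, 0.2142]
tcp_rot: [179.9, 0.1, 179.8]
wrist_force: [0.5, -0.6, -3.4]
opening: 0.0281
grasp_force: 39.8
```

carry_out:
  linear:
    - [0,-0.16,0]
    - [0,0,-0.5]
    - [0,0,-0.8]
    - [0,0,-0.8]
    - [0,0,-0.5]
    - [0,0,-0.3]
    - [0,0,-0.15]
    - [0,0,-0.08]
    - [0,0,0]
    - [0,0,0]
  rotation:
    - [0,0,0]
    - [0,0,0]
    - [0,0,0]
    - [0,0,0]
    - [0,0,0]
    - [0,0,0]
    - [0,0,0]
    - [0,0,0]
    - [0,0,0]
    - [0,0,0]
  grip: [1,1,1,1,1,1,1,1,1,1]

```text
time: 12.3
ee_pos: [0.627, -0.0864, 0.1523]
tcp_rot: [179.9, 0.2, 179.8]
wrist_force: [0.7, 1.0, -3.7]
opening: 0.0279
grasp_force: 40.0
```

carry_out:
  linear:
    - [0,0,-0.04]
    - [0,0,0]
    - [0,0,0]
  rotation:
    - [0,0,0]
    - [0,0,0]
    - [0,0,0]
  grip: [1,1,1]

```text
time: 12.6
ee_pos: [0.6268, -0.0864, 0.151]
tcp_rot: [179.9, 0.1, 179.8]
wrist_force: [0.4, -0.7, -3.5]
opening: 0.0281
grasp_force: 40.0
```

carry_out:
  linear:
    - [0,0,-0.05]
    - [0,0,-0.04]
    - [0,0,0]
    - [0,0,0]
  rotation:
    - [0,0,0]
    - [0,0,0]
    - [0,0,0]
    - [0,0,0]
  grip: [1,1,1,1]

```text
time: 13.0
ee_pos: [0.6267, -0.0864, 0.149]
tcp_rot: [179.9, 0.1, 179.8]
wrist_force: [0.4, -0.3, -4.0]
opening: 0.0281
grasp_force: 40.0
```

carry_out:
  linear:
    - [0,0,-0.03]
    - [0,0,0]
    - [0,0,0]
  rotation:
    - [0,0,0]
    - [0,0,0]
    - [0,0,0]
  grip: [1,1,1]

```text
time: 13.3
ee_pos: [0.6268, -0.0863, 0.1488]
tcp_rot: [179.9, 0.1, 179.8]
wrist_force: [-0.4, -0.3, -1.1]
opening: 0.0283
grasp_force: 40.2
```

Force drops as it touches the floor, so I release and rise.

carry_out:
  linear:
    - [0,0,-0.01]
    - [0,0,0]
    - [0,0,0]
    - [0,0,0]
    - [0,0,0]
    - [0,0,0.4]
    - [0,0,0.8]
    - [0,0,1]
    - [0,0,1]
    - [0,0,0.8]
    - [0,0,0.3]
    - [0,0,0]
  rotation:
    - [0,0,0]
    - [0,0,0]
    - [0,0,0]
    - [0,0,0]
    - [0,0,0]
    - [0,0,0]
    - [0,0,0]
    - [0,0,0]
    - [0,0,0]
    - [0,0,0]
    - [0,0,0]
    - [0,0,0]
  grip: [0.25,0.1,-0.2,-0.4,-0.4,-0.4,-0.4,-0.4,-0.4,-0.4,-0.4,-0.4]

```text
time: 14.5
ee_pos: [0.6271, -0.0864, 0.2353]
tcp_rot: [179.9, 0.2, 179.8]
wrist_force: [0.2, 0.3, -0.3]
opening: 0.0599
grasp_force: 0.0
```

carry_out:
  linear:
    - [-0.5,0.5,0]
    - [-0.95,0.9,0]
    - [-0.95,0.9,0]
    - [-0.95,0.9,0]
    - [-0.95,0.9,0]
    - [-0.95,0.9,0]
    - [-0.95,0.9,0]
    - [-0.95,0.9,0]
    - [-0.95,0.9,0]
    - [-0.95,0.9,0]
    - [-0.48,0.57,0]
    - [0,0,0]
  rotation:
    - [0,0,0]
    - [0,0,0]
    - [0,0,0]
    - [0,0,0]
    - [0,0,0]
    - [0,0,0]
    - [0,0,0]
    - [0,0,0]
    - [0,0,0]
    - [0,0,0]
    - [0,0,0]
    - [0,0,0]
  grip: [-0.4,-0.4,-0.4,-0.4,-0.4,-0.4,-0.4,-0.4,-0.4,-0.4,-0.4,-0.4]

```text
time: 15.7
ee_pos: [0.4354, 0.0979, 0.234]
tcp_rot: [179.9, 0.1, 179.9]
wrist_force: [-0.1, 0.7, -1.0]
opening: 0.0595
grasp_force: 0.0
```

```bash
python3 - <<'E'
from h import *
a=bot.camera("scene"); b=bot.camera("top")
cv2.imwrite("pics/v1.png",np.hstack([cv2.resize(a,(400,300)),cv2.resize(b,(400,300))]))
E
```

```text
(no output)
```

View pics/v1.png

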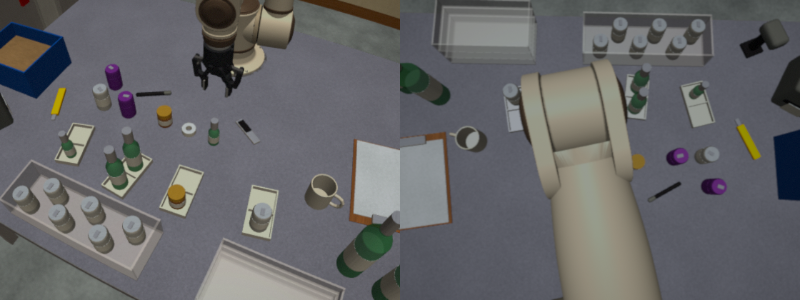

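The wine bottle stands upright in its empty bay (scene half, about (132,150)), and nothing else has moved. Next I go down to the mini.

carry_out:
  linear:
    - [0.05,-0.04,-0.4]
    - [0,0,-0.9]
    - [0,0,-1]
    - [0,0,-1]
    - [0,0,-1]
    - [0,0,-1]
    - [0,0,-0.9]
    - [0,0,-0.7]
    - [0,0,-0.4]
    - [0,0,-0.15]
    - [0,0,0]
    - [0,0,0]
  rotation:
    - [0,0,0]
    - [0,0,0]
    - [0,0,0]
    - [0,0,0]
    - [0,0,0]
    - [0,0,0]
    - [0,0,0]
    - [0,0,0]
    - [0,0,0]
    - [0,0,0]
    - [0,0,0]
    - [0,0,0]
  grip: [-0.4,-0.4,-0.4,-0.4,-0.4,-0.4,-0.4,-0.4,-0.4,-0.4,-0.4,-0.4]

```text
time: 17.0
ee_pos: [0.4376, 0.0963, 0.086]
tcp_rot: [179.9, 0.2, 179.8]
wrist_force: [0.0, 0.1, 0.2]
opening: 0.0596
grasp_force: 0.0
```

carry_out:
  linear:
    - [0,0,0]
    - [0,0,0]
    - [0,0,0]
    - [0,0,0]
    - [0,0,0]
    - [0,0,0]
    - [0,0,0]
    - [0,0,0]
    - [0,0,0]
  rotation:
    - [0,0,0]
    - [0,0,0]
    - [0,0,0]
    - [0,0,0]
    - [0,0,0]
    - [0,0,0]
    - [0,0,0]
    - [0,0,0]
    - [0,0,0]
  grip: [0.1,0.2,0.3,0.4,0.5,1,1,1,1]

```text
time: 17.9
ee_pos: [0.4373, 0.0964, 0.0856]
tcp_rot: [179.9, 0.1, 179.8]
wrist_force: [-0.6, 1.1, 4.0]
opening: 0.023
grasp_force: 39.2
```

carry_out:
  linear:
    - [0,0,0.2]
    - [0,0,0.5]
    - [0,0,0.8]
    - [0,0,1]
    - [0,0,1]
    - [0,0,1]
    - [0.05,-0.2,0.7]
    - [0.2,-0.5,0.3]
    - [0.3,-0.75,0]
    - [0.38,-0.93,0]
    - [0.38,-0.93,0]
    - [0.38,-0.93,0]
  rotation:
    - [0,0,0]
    - [0,0,0]
    - [0,0,0]
    - [0,0,0]
    - [0,0,0]
    - [0,0,0]
    - [0,0,0]
    - [0,0,0]
    - [0,0,0]
    - [0,0,0]
    - [0,0,0]
    - [0,0,0]
  grip: [1,1,1,1,1,1,1,1,1,1,1,1]

```text
time: 19.1
ee_pos: [0.4711, 0.0099, 0.1947]
tcp_rot: [179.9, 0.0, 179.8]
wrist_force: [0.5, 0.5, -0.7]
opening: 0.0229
grasp_force: 39.2
```

carry_out:
  linear:
    - [0.38,-0.93,0]
    - [0.38,-0.93,0]
    - [0.38,-0.93,0]
    - [0.38,-0.93,0]
    - [0.38,-0.93,0]
    - [0.38,-0.93,0]
    - [0.38,-0.93,0]
    - [0.38,-0.93,0]
    - [0.38,-0.93,0]
    - [0.38,-0.93,0]
    - [0.38,-0.93,0]
    - [0.38,-0.93,0]
  rotation:
    - [0,0,0]
    - [0,0,0]
    - [0,0,0]
    - [0,0,0]
    - [0,0,0]
    - [0,0,0]
    - [0,0,0]
    - [0,0,0]
    - [0,0,0]
    - [0,0,0]
    - [0,0,0]
    - [0,0,0]
  grip: [1,1,1,1,1,1,1,1,1,1,1,1]

```text
time: 20.3
ee_pos: [0.5622, -0.2135, 0.1947]
tcp_rot: [179.9, 0.0, 179.8]
wrist_force: [0.7, 0.2, -1.1]
opening: 0.0229
grasp_force: 39.2
```

carry_out:
  linear:
    - [0.38,-0.93,0]
    - [0.38,-0.93,0]
    - [0.38,-0.93,0]
    - [0.38,-0.93,0]
    - [0.34,-0.75,0]
    - [0.2,-0.45,0]
    - [0,0,0]
    - [0,0,0]
  rotation:
    - [0,0,0]
    - [0,0,0]
    - [0,0,0]
    - [0,0,0]
    - [0,0,0]
    - [0,0,0]
    - [0,0,0]
    - [0,0,0]
  grip: [1,1,1,1,1,1,1,1]

```text
time: 21.1
ee_pos: [0.6031, -0.3101, 0.1949]
tcp_rot: [179.9, 0.1, 179.8]
wrist_force: [-0.5, 0.5, -0.6]
opening: 0.0231
grasp_force: 39.3
```

carry_out:
  linear:
    - [0.08,-0.26,0]
    - [0,0,-0.5]
    - [0,0,-0.9]
    - [0,0,-1]
    - [0,0,-1]
    - [0,0,-0.8]
    - [0,0,-0.5]
    - [0,0,-0.25]
    - [0,0,-0.15]
    - [0,0,-0.05]
    - [0,0,0]
    - [0,0,0]
  rotation:
    - [0,0,0]
    - [0,0,0]
    - [0,0,0]
    - [0,0,0]
    - [0,0,0]
    - [0,0,0]
    - [0,0,0]
    - [0,0,0]
    - [0,0,0]
    - [0,0,0]
    - [0,0,0]
    - [0,0,0]
  grip: [1,1,1,1,1,1,1,1,1,1,1,1]

```text
time: 22.3
ee_pos: [0.6052, -0.3155, 0.093]
tcp_rot: [179.9, 0.2, 179.8]
wrist_force: [0.0, -0.2, -1.6]
opening: 0.0227
grasp_force: 39.3
```

carry_out:
  linear:
    - [0,0,-0.03]
    - [0,0,0]
    - [0,0,0]
  rotation:
    - [0,0,0]
    - [0,0,0]
    - [0,0,0]
  grip: [1,1,1]

```text
time: 22.6
ee_pos: [0.605, -0.3154, 0.0918]
tcp_rot: [179.9, 0.1, 179.8]
wrist_force: [0.9, 0.6, -1.5]
opening: 0.0229
grasp_force: 39.3
```

carry_out:
  linear:
    - [0,0,-0.05]
    - [0,0,-0.03]
    - [0,0,0]
    - [0,0,0]
  rotation:
    - [0,0,0]
    - [0,0,0]
    - [0,0,0]
    - [0,0,0]
  grip: [1,1,1,1]

```text
time: 23.0
ee_pos: [0.6049, -0.3153, 0.0901]
tcp_rot: [179.9, 0.1, 179.8]
wrist_force: [0.1, -0.4, -1.3]
opening: 0.0229
grasp_force: 39.3
```

carry_out:
  linear:
    - [0,0,-0.025]
    - [0,0,0]
    - [0,0,0]
  rotation:
    - [0,0,0]
    - [0,0,0]
    - [0,0,0]
  grip: [1,1,1]

```text
time: 23.3
ee_pos: [0.605, -0.3153, 0.0896]
tcp_rot: [179.9, 0.1, 179.8]
wrist_force: [-0.2, 0.4, -0.7]
opening: 0.0225
grasp_force: 39.5
```

carry_out:
  linear:
    - [0,0,-0.015]
    - [0,0,0]
    - [0,0,0]
    - [0,0,0]
    - [0,0,0]
    - [0,0,0.4]
    - [0,0,0.8]
    - [0,0,1]
    - [0,0,1]
    - [0,0,1]
    - [0,0,0.8]
    - [0,0,0.5]
  rotation:
    - [0,0,0]
    - [0,0,0]
    - [0,0,0]
    - [0,0,0]
    - [0,0,0]
    - [0,0,0]
    - [0,0,0]
    - [0,0,0]
    - [0,0,0]
    - [0,0,0]
    - [0,0,0]
    - [0,0,0]
  grip: [0.35,0.2,-0.1,-0.3,-0.3,-0.3,-0.3,-0.3,-0.3,-0.3,-0.3,-0.3]

```text
time: 24.5
ee_pos: [0.6053, -0.3155, 0.2015]
tcp_rot: [180.0, 0.2, 179.8]
wrist_force: [-0.4, 0.2, 0.1]
opening: 0.0554
grasp_force: 0.0
```

carry_out:
  linear:
    - [-0.5,0,0]
    - [-0.9,0,0]
    - [-1,0,0]
    - [-1,0,0]
    - [-1,0,0]
    - [-1,0,0]
    - [-1,0,0]
    - [-0.7,0,0]
    - [-0.3,0,0]
    - [0,0,0]
    - [0,0,0]
  rotation:
    - [0,0,-0.5]
    - [0,0,-0.8]
    - [0,0,-0.8]
    - [0,0,-0.8]
    - [0,0,-0.8]
    - [0,0,-0.8]
    - [0,0,-0.8]
    - [0,0,-0.3]
    - [0,0,0]
    - [0,0,0]
    - [0,0,0]
  grip: [-0.7,-0.7,-0.7,-0.7,-0.7,-0.7,-0.7,-0.7,-0.7,-0.7,-0.7]

```text
time: 25.6
ee_pos: [0.4574, -0.3154, 0.1993]
tcp_rot: [179.9, 0.1, 135.1]
wrist_force: [-0.1, -0.5, 0.3]
opening: 0.0725
grasp_force: 0.0
```

```bash
python3 - <<'E'
from h import *
a=bot.camera("scene"); b=bot.camera("top")
cv2.imwrite("pics/v2.png",np.hstack([cv2.resize(a,(400,300)),cv2.resize(b,(400,300))]))
E
```

```text
(no output)
```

View pics/v2.png

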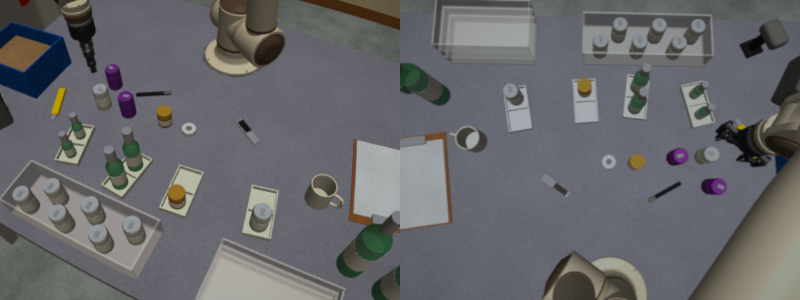

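The mini stands in its bay (scene half, (77,127)), and the gripper is above the silver can. I descend.

carry_out:
  linear:
    - [0,0,-0.4]
    - [0,0,-0.9]
    - [0,0,-1]
    - [0,0,-1]
    - [0,0,-0.9]
    - [0,0,-0.8]
    - [0,0,-0.8]
    - [0,0,-0.7]
    - [0,0,-0.6]
    - [0,0,-0.3]
    - [0,0,-0.1]
    - [0,0,0]
  rotation:
    - [0,0,0]
    - [0,0,0]
    - [0,0,0]
    - [0,0,0]
    - [0,0,0]
    - [0,0,0]
    - [0,0,0]
    - [0,0,0]
    - [0,0,0]
    - [0,0,0]
    - [0,0,0]
    - [0,0,0]
  grip: [-0.7,-0.7,-0.7,-0.7,-0.7,-0.7,-0.7,-0.7,-0.7,-0.7,-0.7,-0.7]

```text
time: 26.9
ee_pos: [0.4571, -0.3154, 0.0495]
tcp_rot: [179.9, 0.1, 135.0]
wrist_force: [-0.2, 1.0, 0.6]
opening: 0.0728
grasp_force: 0.0
```

carry_out:
  linear:
    - [0,0,0]
    - [0,0,0]
    - [0,0,0]
    - [0,0,0]
    - [0,0,0]
    - [0,0,0]
    - [0,0,0]
    - [0,0,0]
  rotation:
    - [0,0,0]
    - [0,0,0]
    - [0,0,0]
    - [0,0,0]
    - [0,0,0]
    - [0,0,0]
    - [0,0,0]
    - [0,0,0]
  grip: [-0.5,-0.4,-0.3,-0.2,0.5,1,1,1]
  grip_force: 30

```text
time: 27.7
ee_pos: [0.4571, -0.3157, 0.0499]
tcp_rot: [179.9, 0.2, 135.0]
wrist_force: [-2.7, -1.0, 5.4]
opening: 0.0521
grasp_force: 31.7
```

carry_out:
  linear:
    - [0,0,0.2]
    - [0,0,0.5]
    - [0,0,0.8]
    - [0,0,1]
    - [0,0,1]
    - [0,0,1]
    - [0,0,1]
    - [0,0.2,0.7]
    - [0.1,0.5,0.3]
    - [0.15,0.75,0]
    - [0.19,0.97,0]
    - [0.19,0.97,0]
  rotation:
    - [0,0,0]
    - [0,0,0]
    - [0,0,0]
    - [0,0,0]
    - [0,0,0]
    - [0,0,0]
    - [0,0,0]
    - [0,0,0]
    - [0,0,0.1]
    - [0,0,0.2]
    - [0,0,0.25]
    - [0,0,0.25]
  grip: [1,1,1,1,1,1,1,1,1,1,1,1]

```text
time: 28.9
ee_pos: [0.4694, -0.2456, 0.1781]
tcp_rot: [179.9, -0.0, 141.6]
wrist_force: [0.4, -0.4, -2.5]
opening: 0.0517
grasp_force: 31.7
```

carry_out:
  linear:
    - [0.19,0.97,0]
    - [0.19,0.97,0]
    - [0.19,0.97,0]
    - [0.19,0.97,0]
    - [0.19,0.97,0]
    - [0.19,0.97,0]
    - [0.19,0.97,0]
    - [0.19,0.97,0]
    - [0.19,0.97,0]
    - [0.19,0.97,0]
    - [0.19,0.97,0]
    - [0.19,0.97,0]
  rotation:
    - [0,0,0.25]
    - [0,0,0.25]
    - [0,0,0.25]
    - [0,0,0.25]
    - [0,0,0.25]
    - [0,0,0.25]
    - [0,0,0.25]
    - [0,0,0.25]
    - [0,0,0.25]
    - [0,0,0.25]
    - [0,0,0.25]
    - [0,0,0.25]
  grip: [1,1,1,1,1,1,1,1,1,1,1,1]

```text
time: 30.1
ee_pos: [0.5144, -0.0128, 0.1781]
tcp_rot: [179.9, -0.0, 165.6]
wrist_force: [0.3, -1.1, -2.0]
opening: 0.0522
grasp_force: 31.7
```

carry_out:
  linear:
    - [0.19,0.97,0]
    - [0.19,0.97,0]
    - [0.19,0.97,0]
    - [0.19,0.97,0]
    - [0.19,0.97,0]
    - [0.19,0.97,0]
    - [0.19,0.97,0]
    - [0.19,0.97,0]
    - [0.19,0.97,0]
    - [0.19,0.97,0]
    - [0.19,0.97,0]
    - [0.19,0.97,0]
  rotation:
    - [0,0,0.25]
    - [0,0,0.25]
    - [0,0,0.25]
    - [0,0,0.25]
    - [0,0,0.25]
    - [0,0,0.25]
    - [0,0,0.25]
    - [0,0,0.25]
    - [0,0,0.25]
    - [0,0,0.25]
    - [0,0,0.25]
    - [0,0,0.25]
  grip: [1,1,1,1,1,1,1,1,1,1,1,1]

```text
time: 31.3
ee_pos: [0.5602, 0.2198, 0.1786]
tcp_rot: [179.9, 0.0, -170.4]
wrist_force: [-0.1, -0.6, -2.3]
opening: 0.0522
grasp_force: 31.7
```

carry_out:
  linear:
    - [0.17,0.97,0]
    - [0.17,0.97,0]
    - [0.17,0.97,0]
    - [0.15,0.8,0]
    - [0.1,0.55,0]
    - [0.05,0.3,0]
    - [0,0,0]
    - [0,0,0]
  rotation:
    - [0,0,0]
    - [0,0,0]
    - [0,0,0]
    - [0,0,0]
    - [0,0,0]
    - [0,0,0]
    - [0,0,0]
    - [0,0,0]
  grip: [1,1,1,1,1,1,1,1]

```text
time: 32.1
ee_pos: [0.5769, 0.3089, 0.1793]
tcp_rot: [179.9, 0.1, -170.6]
wrist_force: [0.1, 0.3, -2.0]
opening: 0.0525
grasp_force: 31.7
```

carry_out:
  linear:
    - [0,0.36,0]
    - [0,0,-0.5]
    - [0,0,-0.9]
    - [0,0,-1]
    - [0,0,-1]
    - [0,0,-1]
    - [0,0,-0.8]
    - [0,0,-0.5]
    - [0,0,-0.3]
    - [0,0,-0.15]
    - [0,0,0]
    - [0,0,0]
  rotation:
    - [0,0,0]
    - [0,0,0]
    - [0,0,0]
    - [0,0,0]
    - [0,0,0]
    - [0,0,0]
    - [0,0,0]
    - [0,0,0]
    - [0,0,0]
    - [0,0,0]
    - [0,0,0]
    - [0,0,0]
  grip: [1,1,1,1,1,1,1,1,1,1,1,1]

```text
time: 33.3
ee_pos: [0.5773, 0.3166, 0.0572]
tcp_rot: [179.9, 0.2, -170.6]
wrist_force: [0.3, -0.1, -1.7]
opening: 0.0522
grasp_force: 31.8
```

carry_out:
  linear:
    - [0,0,-0.03]
    - [0,0,0]
    - [0,0,0]
  rotation:
    - [0,0,0]
    - [0,0,0]
    - [0,0,0]
  grip: [1,1,1]

```text
time: 33.6
ee_pos: [0.5771, 0.3165, 0.0559]
tcp_rot: [179.9, 0.1, -170.6]
wrist_force: [0.7, -0.0, -1.3]
opening: 0.0521
grasp_force: 31.8
```

carry_out:
  linear:
    - [0,0,-0.05]
    - [0,0,-0.03]
    - [0,0,0]
    - [0,0,0]
  rotation:
    - [0,0,0]
    - [0,0,0]
    - [0,0,0]
    - [0,0,0]
  grip: [1,1,1,1]

```text
time: 34.0
ee_pos: [0.5769, 0.3164, 0.0541]
tcp_rot: [179.9, 0.1, -170.6]
wrist_force: [-0.6, 0.9, -0.8]
opening: 0.0521
grasp_force: 31.8
```

carry_out:
  linear:
    - [0,0,-0.025]
    - [0,0,0]
    - [0,0,0]
  rotation:
    - [0,0,0]
    - [0,0,0]
    - [0,0,0]
  grip: [1,1,1]

```text
time: 34.3
ee_pos: [0.577, 0.3164, 0.054]
tcp_rot: [179.9, 0.1, -170.6]
wrist_force: [-2.2, -1.1, 3.5]
opening: 0.0525
grasp_force: 32.1
```

carry_out:
  linear:
    - [0,0,0]
    - [0,0,0]
    - [0,0,0]
    - [0,0,0]
    - [0,0,0]
    - [0,0,0.3]
    - [0,0,0.7]
    - [0,0,1]
    - [0,0,1]
    - [0,0,1]
    - [0,0,1]
    - [0,0,1]
  rotation:
    - [0,0,0]
    - [0,0,0]
    - [0,0,0]
    - [0,0,0]
    - [0,0,0]
    - [0,0,0]
    - [0,0,0]
    - [0,0,0]
    - [0,0,0]
    - [0,0,0]
    - [0,0,0]
    - [0,0,0]
  grip: [-0.3,-0.4,-0.5,-0.6,-0.6,-0.6,-0.6,-0.6,-0.6,-0.6,-0.6,-0.6]

```text
time: 35.5
ee_pos: [0.577, 0.3165, 0.176]
tcp_rot: [179.9, 0.2, -170.6]
wrist_force: [-0.6, 1.1, 0.5]
opening: 0.0682
grasp_force: 0.0
```

carry_out:
  linear:
    - [-0.2,-0.5,0.3]
    - [-0.34,-0.93,0]
    - [-0.34,-0.93,0]
    - [-0.34,-0.93,0]
    - [-0.34,-0.93,0]
    - [-0.34,-0.93,0]
    - [-0.34,-0.93,0]
    - [-0.34,-0.93,0]
    - [-0.34,-0.93,0]
    - [-0.34,-0.93,0]
    - [-0.34,-0.93,0]
    - [-0.34,-0.93,0]
  rotation:
    - [0,0,-0.1]
    - [0,0,-0.1]
    - [0,0,-0.1]
    - [0,0,-0.1]
    - [0,0,-0.1]
    - [0,0,-0.1]
    - [0,0,-0.1]
    - [0,0,-0.1]
    - [0,0,-0.1]
    - [0,0,-0.1]
    - [0,0,-0.1]
    - [0,0,-0.1]
  grip: [-0.7,-0.7,-0.7,-0.7,-0.7,-0.7,-0.7,-0.7,-0.7,-0.7,-0.7,-0.7]

```text
time: 36.7
ee_pos: [0.4974, 0.1005, 0.1797]
tcp_rot: [179.9, 0.1, 179.8]
wrist_force: [-0.2, -0.4, 0.6]
opening: 0.0727
grasp_force: 0.0
```

carry_out:
  linear:
    - [-0.34,-0.93,0]
    - [-0.34,-0.93,0]
    - [-0.34,-0.93,0]
    - [-0.34,-0.93,0]
    - [-0.34,-0.93,0]
    - [-0.34,-0.93,0]
    - [-0.34,-0.93,0]
    - [-0.34,-0.93,0]
    - [0,0,0]
    - [0,0,0]
  rotation:
    - [0,0,0]
    - [0,0,0]
    - [0,0,0]
    - [0,0,0]
    - [0,0,0]
    - [0,0,0]
    - [0,0,0]
    - [0,0,0]
    - [0,0,0]
    - [0,0,0]
  grip: [-0.7,-0.7,-0.7,-0.7,-0.7,-0.7,-0.7,-0.7,-0.7,-0.7]

```text
time: 37.7
ee_pos: [0.4434, -0.0473, 0.1797]
tcp_rot: [179.9, 0.1, 179.7]
wrist_force: [-0.2, 0.2, 0.2]
opening: 0.0728
grasp_force: 0.0
```

carry_out:
  linear:
    - [-0.3,-0.8,0]
    - [-0.25,-0.65,0]
    - [-0.12,-0.3,0]
    - [-0.02,-0.05,0]
    - [0,0,0]
    - [0,0,0]
  rotation:
    - [0,0,0]
    - [0,0,0]
    - [0,0,0]
    - [0,0,0]
    - [0,0,0]
    - [0,0,0]
  grip: [-0.7,-0.7,-0.7,-0.7,-0.7,-0.7]

```text
time: 38.3
ee_pos: [0.4301, -0.0825, 0.1796]
tcp_rot: [179.9, 0.1, 179.9]
wrist_force: [-0.2, -0.1, 0.8]
opening: 0.0722
grasp_force: 0.0
```

carry_out:
  linear:
    - [0,0,-0.4]
    - [0,0,-0.9]
    - [0,0,-1]
    - [0,0,-1]
    - [0,0,-1]
    - [0,0,-0.8]
    - [0,0,-0.7]
    - [0,0,-0.7]
    - [0,0,-0.5]
    - [0,0,-0.4]
    - [0,0,-0.1]
    - [0,0,0]
  rotation:
    - [0,0,0]
    - [0,0,0]
    - [0,0,0]
    - [0,0,0]
    - [0,0,0]
    - [0,0,0]
    - [0,0,0]
    - [0,0,0]
    - [0,0,0]
    - [0,0,0]
    - [0,0,0]
    - [0,0,0]
  grip: [-0.7,-0.7,-0.7,-0.7,-0.7,-0.7,-0.7,-0.7,-0.7,-0.7,-0.7,-0.7]

```text
time: 39.5
ee_pos: [0.43, -0.083, 0.0296]
tcp_rot: [179.9, 0.1, 179.8]
wrist_force: [-0.6, 0.5, 0.1]
opening: 0.0724
grasp_force: 0.0
```

carry_out:
  linear:
    - [0,0,0]
    - [0,0,0]
    - [0,0,0]
    - [0,0,0]
    - [0,0,0]
    - [0,0,0]
    - [0,0,0]
    - [0,0,0]
  rotation:
    - [0,0,0]
    - [0,0,0]
    - [0,0,0]
    - [0,0,0]
    - [0,0,0]
    - [0,0,0]
    - [0,0,0]
    - [0,0,0]
  grip: [-0.5,-0.4,-0.3,-0.2,0.2,1,1,1]

```text
time: 40.3
ee_pos: [0.4303, -0.0831, 0.0301]
tcp_rot: [179.9, 0.1, 179.8]
wrist_force: [-1.2, -0.8, 5.4]
opening: 0.0495
grasp_force: 31.4
```

carry_out:
  linear:
    - [0,0,0.2]
    - [0,0,0.5]
    - [0,0,0.8]
    - [0,0,1]
    - [0,0,1]
    - [0,0,1]
    - [0,0,0.8]
    - [0.2,0.2,0.5]
    - [0.5,0.48,0.2]
    - [0.8,0.76,0]
    - [0.95,0.9,0]
    - [0.95,0.9,0]
  rotation:
    - [0,0,0]
    - [0,0,0]
    - [0,0,0]
    - [0,0,0]
    - [0,0,0]
    - [0,0,0]
    - [0,0,0]
    - [0,0,0]
    - [0,0,0]
    - [0,0,0]
    - [0,0,0]
    - [0,0,0]
  grip: [1,1,1,1,1,1,1,1,1,1,1,1]

```text
time: 41.5
ee_pos: [0.4989, -0.0166, 0.1489]
tcp_rot: [179.9, 0.1, 179.8]
wrist_force: [0.4, -0.2, -1.8]
opening: 0.0496
grasp_force: 31.4
```

carry_out:
  linear:
    - [0.95,0.9,0]
    - [0.95,0.9,0]
    - [0.95,0.9,0]
    - [0.95,0.9,0]
    - [0.8,0.76,0]
    - [0.5,0.48,0]
    - [0.2,0.2,0]
    - [0,0,0]
    - [0,0,0]
  rotation:
    - [0,0,0]
    - [0,0,0]
    - [0,0,0]
    - [0,0,0]
    - [0,0,0]
    - [0,0,0]
    - [0,0,0]
    - [0,0,0]
    - [0,0,0]
  grip: [1,1,1,1,1,1,1,1,1]

```text
time: 42.4
ee_pos: [0.6036, 0.0827, 0.1492]
tcp_rot: [179.9, 0.0, 179.8]
wrist_force: [-0.6, 1.1, -0.9]
opening: 0.0495
grasp_force: 31.4
```

carry_out:
  linear:
    - [0.25,0.19,0]
    - [0,0,-0.5]
    - [0,0,-0.9]
    - [0,0,-1]
    - [0,0,-1]
    - [0,0,-0.9]
    - [0,0,-0.6]
    - [0,0,-0.4]
    - [0,0,-0.2]
    - [0,0,-0.12]
    - [0,0,0]
    - [0,0,0]
  rotation:
    - [0,0,0]
    - [0,0,0]
    - [0,0,0]
    - [0,0,0]
    - [0,0,0]
    - [0,0,0]
    - [0,0,0]
    - [0,0,0]
    - [0,0,0]
    - [0,0,0]
    - [0,0,0]
    - [0,0,0]
  grip: [1,1,1,1,1,1,1,1,1,1,1,1]

```text
time: 43.6
ee_pos: [0.6093, 0.0865, 0.0379]
tcp_rot: [179.9, 0.2, 179.8]
wrist_force: [0.1, -0.5, -1.5]
opening: 0.0493
grasp_force: 31.4
```

carry_out:
  linear:
    - [0,0,-0.04]
    - [0,0,0]
    - [0,0,0]
  rotation:
    - [0,0,0]
    - [0,0,0]
    - [0,0,0]
  grip: [1,1,1]

```text
time: 43.9
ee_pos: [0.609, 0.0865, 0.0366]
tcp_rot: [179.9, 0.1, 179.8]
wrist_force: [0.5, -0.6, -1.8]
opening: 0.0494
grasp_force: 31.4
```

carry_out:
  linear:
    - [0,0,-0.05]
    - [0,0,-0.05]
    - [0,0,0]
    - [0,0,0]
  rotation:
    - [0,0,0]
    - [0,0,0]
    - [0,0,0]
    - [0,0,0]
  grip: [1,1,1,1]

```text
time: 44.3
ee_pos: [0.6089, 0.0864, 0.0343]
tcp_rot: [179.9, 0.1, 179.8]
wrist_force: [-0.2, 0.3, -1.5]
opening: 0.049
grasp_force: 31.5
```

carry_out:
  linear:
    - [0,0,-0.02]
    - [0,0,0]
    - [0,0,0]
  rotation:
    - [0,0,0]
    - [0,0,0]
    - [0,0,0]
  grip: [1,1,1]

```text
time: 44.6
ee_pos: [0.609, 0.0865, 0.0342]
tcp_rot: [179.9, 0.1, 179.8]
wrist_force: [-0.6, -0.1, 0.3]
opening: 0.0495
grasp_force: 31.5
```

Contact is made, so I release, rise and move back clear of the view.

carry_out:
  linear:
    - [0,0,0]
    - [0,0,0]
    - [0,0,0]
    - [0,0,0]
    - [0,0,0]
    - [0,0,0.3]
    - [0,0,0.7]
    - [0,0,1]
    - [0,0,1]
    - [0,0,1]
    - [0,0,1]
    - [0,0,1]
  rotation:
    - [0,0,0]
    - [0,0,0]
    - [0,0,0]
    - [0,0,0]
    - [0,0,0]
    - [0,0,0]
    - [0,0,0]
    - [0,0,0]
    - [0,0,0]
    - [0,0,0]
    - [0,0,0]
    - [0,0,0]
  grip: [-0.25,-0.35,-0.45,-0.55,-0.6,-0.6,-0.6,-0.6,-0.6,-0.6,-0.6,-0.6]

```text
time: 45.8
ee_pos: [0.6091, 0.0865, 0.1564]
tcp_rot: [179.9, 0.2, 179.8]
wrist_force: [0.4, -0.4, -0.0]
opening: 0.0684
grasp_force: 0.0
```

carry_out:
  linear:
    - [0,0,1]
    - [0,0,1]
    - [0,0,1]
    - [-0.6,0,0.4]
    - [-1,0.3,0]
    - [-1,0.3,0]
    - [-1,0.3,0]
    - [-1,0.3,0]
    - [-1,0.3,0]
    - [-1,0.3,0]
    - [-1,0.3,0]
    - [-1,0.3,0]
  rotation:
    - [0,0,0]
    - [0,0,0]
    - [0,0,0]
    - [0,0,0]
    - [0,0,0]
    - [0,0,0]
    - [0,0,0]
    - [0,0,0]
    - [0,0,0]
    - [0,0,0]
    - [0,0,0]
    - [0,0,0]
  grip: [-0.6,-0.6,-0.6,-0.6,-0.6,-0.6,-0.6,-0.6,-0.6,-0.6,-0.6,-0.6]

```text
time: 47.0
ee_pos: [0.4353, 0.1344, 0.2221]
tcp_rot: [179.9, 0.1, 179.8]
wrist_force: [-0.4, 0.2, -0.4]
opening: 0.0685
grasp_force: 0.0
```

carry_out:
  linear:
    - [-1,0.5,0]
    - [-1,0.5,0]
    - [-1,0.5,0]
    - [-0.5,1,0]
    - [0,1,0]
    - [0,1,0]
    - [0,1,0]
    - [0,1,0]
    - [0,1,0]
    - [0,1,0]
    - [0,0,0]
    - [0,0,0]
  rotation:
    - [0,0,0]
    - [0,0,0]
    - [0,0,0]
    - [0,0,0]
    - [0,0,0]
    - [0,0,0]
    - [0,0,0]
    - [0,0,0]
    - [0,0,0]
    - [0,0,0]
    - [0,0,0]
    - [0,0,0]
  grip: [-0.6,-0.6,-0.6,-0.6,-0.6,-0.6,-0.6,-0.6,-0.6,-0.6,-0.6,-0.6]

```text
time: 48.2
ee_pos: [0.3663, 0.3041, 0.222]
tcp_rot: [179.9, 0.1, 179.9]
wrist_force: [0.0, -0.8, 0.0]
opening: 0.0683
grasp_force: 0.0
```

```bash
python3 - <<'E'
from h import *
a=bot.camera("scene"); b=bot.camera("top"); cv2.imwrite("pics/sF.png",a)
cv2.imwrite("pics/topF.png",b)
cv2.imwrite("pics/tF.png",cv2.resize(b[85:285,135:465],(792,480),interpolation=cv2.INTER_CUBIC))
E
```

```text
(no output)
```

View pics/tF.png

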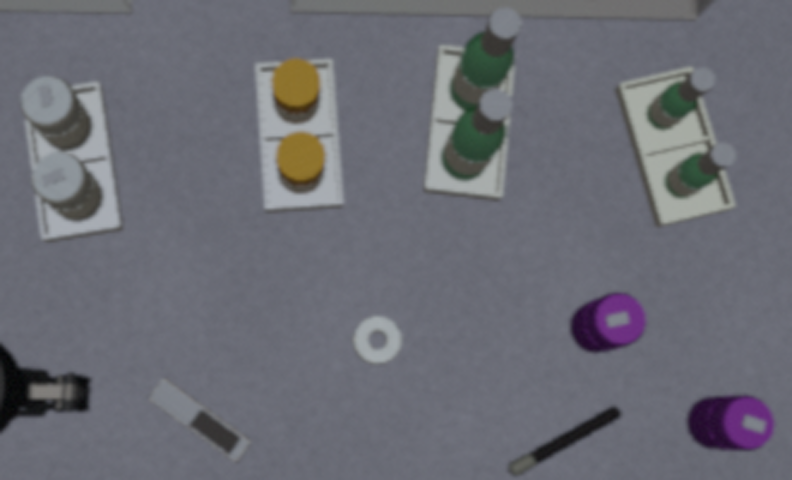

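View pics/sF.png

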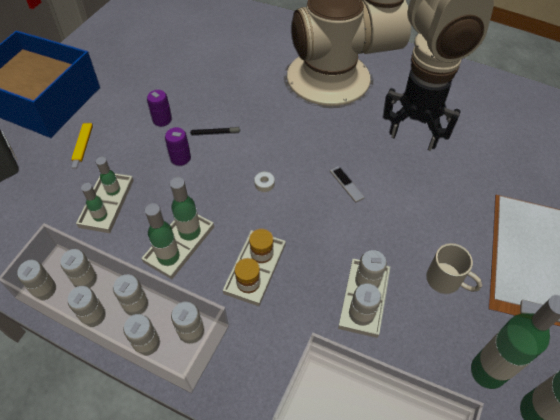

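All four items stand upright in the right bays, with tops in the top crop at can (60,178), jar (301,157), wine (495,104) and mini (722,155). The roll, mug and purple cans haven't moved. I'll check the centring and hand in if it is good.

```bash
python3 - <<'E'
from h import *
err=[]
for k,p,z,t in(('can',(60,178),.094,(.5768,.3164)),('jar',(301,157),.066,(.609,.0868)),('wine',(495,104),.179,(.6265,-.086)),('mini',(722,155),.112,(.605,-.3154))):
    e=on('top',ct(p),z)-t; err.append(np.hypot(*e)); print(k,(e*1000).round(1))
if max(err)<.006: print(bot.job_done())
E
```

```text
can [-1.6 -3. ]
jar [-1.4 -0.7]
wine [0.  2.4]
mini [-1.3  3.2]
the job is handed in; nothing more can be done
None
```

All four items are upright in their matching trays, measured within about 4 mm of each bay's centre, the mug and label roll look untouched, and the job is handed in at about 48 s.

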